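# Open the leaning oil tin and cap the dosing cup with its cap

### The job

Open the wood-oil tin that leans in its plywood stand: first flip its yellow tab right back off the cap, then unscrew the black cap and take it off. Set the cap down mouth-down on the open steel dosing cup, rim on rim and centred, and let go, with the cup left standing where it is and nothing else on the bench disturbed.

Things in the scene. Friction and masses are not known exactly. Their poses are not given: they have to be found in the camera images.
- neck: steel neck of the green oil tin (116 mm diameter, 105 mm long, fixed in a plywood stand). Origin: on the tin's axis at its flat top. z: along the axis out of the mouth, leaning 26 degrees from vertical, roughly to the robot; y: level, parallel to the tab's hinge; x: towards the hinge. Neck 39 mm long, 40 mm diameter, with three lugs to 54 mm.
- tab (a joint): angle of the flip tab: 0 lying over the cap, grows as it is lifted and swung back, stop at 2.3 rad. A light hinge (0.035 N m friction) that stays where it is left; upright in the world at about 2.02 rad. Starts between 0 and 0.25. Open at angle q the tab points from its hinge along (-cos q, 0, sin q) in the neck frame.
- tab_hinge (a point): middle of the tab's hinge axis, which runs along neck y; at neck x = 56 mm, z = 48.5 mm. The hinge block is about 60 mm long and 12 mm thick.
- tab_tongue (a point): grip point on the red tongue of the tab, 124 mm from the hinge axis and 14 mm from the free end. The tongue is 18 mm wide (along neck y), 10 mm thick, and sticks out 44 mm beyond the 68 mm wide, 5 mm thick yellow plate that covers the cap; free space beneath it.
- cap_centre (a point): centre (half-way up) of the black ribbed round cap: 66 mm outer diameter, 36 mm tall, wall 4 mm, closed on top, open below, about 60 g. z: out of its closed top, along neck z while it is on; x: to the white mark on its top, along neck x while it is screwed shut. Seated, it is 26 mm out along neck z from the neck's origin, its rim 8 mm clear of the tin's top.
- cup_rim (a point): centre of the mouth of the open steel dosing cup, 85 mm above the bench, in the plane of its rim; rim 68 mm outer diameter, wall 4 mm; z up. About 260 g, stands loose. With the cap properly on it the cap's centre is 18 mm above this point.
- jar: amber glass jar with brass lid, 68 mm diameter, 85 mm tall, origin under its centre; bystander, leave alone
- mug: blue mug, 72 mm diameter, 80 mm tall, handle at its y side, origin under its centre; bystander, leave alone
- mallet: hammer lying on the bench along its x axis; bystander, leave alone
- brush: brush lying on the bench along its x axis; bystander, leave alone
- driver: screwdriver lying on the bench along its x axis; bystander, leave alone
- block: cork sanding block 120 x 60 x 35 mm, origin under its centre; bystander, leave alone
- glue: white glue bottle, 64 mm diameter, 170 mm tall, origin under its centre; bystander, leave alone
- jig: fixed clamping jig with a turned chair spindle, 240 x 110 mm, 142 mm tall at its red knob (70 mm along its x axis from the origin), otherwise under 80 mm; origin under its centre; an obstacle only
- neck_top (a point): centre of the neck's mouth, 39 mm out along neck z. Quick thread: the cap turns anticlockwise (seen from its top) by about 60 degrees (free from 45, stop at 70), without rising; then it pulls straight off along neck z, clear of the neck after 31 mm.
Not all that is in view belongs to the job. Leave any green look-alike of the part that bears cap_centre alone. Leave any purple look-alike of the part that bears cup_rim alone.

How it is judged:
On the way, in this order (a step that is already met when the one before it is completed fails the run):
1. the tab is flipped back by more than 1.75 rad while the cap is still on (value of joint tab above 1.75 rad and distance between cap_centre and neck below 0.032 m), for 0.2 s.
2. the cap is unscrewed by at least 0.6 rad, still on the neck (angle between the x axis of cap_centre and the x axis of neck, either way round above 0.6 rad and distance between cap_centre and neck below 0.036 m and angle between the z axis of cap_centre and the z axis of neck, either way round below 0.15 rad), for 0.05 s.
3. the cap is lowered by hand onto the cup's rim (still held, less than 6 mm above its resting height) (contact force between the fingers and cap above 0.3 N and horizontal distance between cap_centre and cup_rim below 0.012 m and z of cap_centre in the frame of cup_rim between 0.012 and 0.024 m and angle between cap_centre's own z axis and vertical below 0.2 rad), for 0.05 s.
At the end, for the whole second after the job is handed in: The tab is still flipped back (over 1.75 rad); the cap rests mouth-down on the cup's rim, centred to 10 mm, level to 0.08 rad and at its resting height to 4 mm; the cup stands upright within 40 mm of where it was (value of joint tab above 1.75 rad and horizontal distance between cap_centre and cup_rim below 0.01 m and z of cap_centre in the frame of cup_rim between 0.014 and 0.022 m and angle between each of cap_centre, cup_rim's own z axis and vertical below 0.08 rad and distance of cup_rim from where it was at the start of the episode below 0.04 m); the robot touches nothing.
It fails at once if the cap is dropped on the bench (height (world z) of cap_centre below 0.07 m).
It fails at once if the dosing cup is tipped (angle between cup_rim's own z axis and vertical above 0.4 rad).
It fails at once if a bystander is moved by more than 30 mm (distance of any of jar, mug, mallet, brush, driver, block, glue from where it was at the start of the episode above 0.03 m).
It also fails if it takes over 64 s, if anything falls off the work surface, if the arm or the gripper's body presses on something with over 40 N, if the wrist force passes 120 N, or if a joint passes its speed limit or range.

### The arm

A 6-joint arm with a two-finger parallel gripper is mounted at the origin on the work surface. World frame = base frame: x ahead of the robot, y to its left, z up, the work surface at z = 0. Lengths are in m, angles in rad, forces in N, time in s.
With the tool pointing down it reaches from about 0.375 to 0.9 m from the base axis. Payload 3.1 kg.
Tool frame: the origin (TCP) lies between the finger pads; the fingertips stand robot.tip_extent ahead of it and the grasp point (between the pads) lies 3 mm ahead of it (robot.tip_extent is the distance from the TCP to the fingertips, in m); z points along the fingers, x is the direction in which the jaws open and shut, and the axes are right-handed (so a half turn about z gives the same grasp; the last joint's range is limited). The gripper opens to 87 mm and grips with 3 to 60 N. Pads are 19 mm wide; open, the fingers measure 117 mm over their backs; the gripper's body (75 mm by 190 mm) begins 51 mm behind the grasp point.
Start: joints at [-1.46, 0.527, 1.433, -0, 1.181, -0.178], TCP at [0.178, -0.599, 0.245] pointing down, gripper open.
Joint ranges: [-3.08, 3.08], [-0.75, 2.2], [0.22, 2.44], [-1.43, 4.57], [0, 2.65], [-2.85, 2.85]. Speed limits (rad/s): [2.79, 2.79, 3.14, 3.14, 3.14, 3.14].

### API

Orientations are given as a unit quaternion [x, y, z, w].
In Python, from rig import robot, cams gives the robot as it stands.
- The arm moves only by the tool carry_out, never from a script. Its argument "steps" is a list of rows, each a list of 3 entries, a list of its own where there are three numbers: the shift along the world's x, y, z in cm, then the turn about the world's z in degrees, then the closure, from 0 (fully open) to 1 (shut). In form: [[[dx, dy, dz], spin, fingers], ...]. A call has 1 to 10 rows; each row shifts and turns the pose as measured when the row begins; what a row does not reach is not made up. A row lasts 1/10 s, in which the tool goes at most 50 mm and 8.59 degrees, less where a joint would pass 70% of its speed; a pose out of reach is approached as far as the arm can. A call with a gripper value outside its range is refused whole. The fingers move at their own pace and stop on an object; "squeeze" is the grip in N (left out, the last holds). Time passes only in rows, so rows that do not move let the fingers close. It gives the time, the measured TCP pose, the force and the opening at its end, in the units of the state.
- robot.get_obs(): the state, without advancing time (a new reading comes with each control period).
- cams.camera(name): name is "side" or "top" or "wrist"; returns a dict with "pixels" (384x512x3 uint8, red, green, blue), "fx", "fy", "cx", "cy" (pixels), "eye" and "rotation" of the camera in the world. Camera axes: x right, y up, looking along -z (the intrinsics and any distortion apply to the point x, -y, -z); pixel columns grow to the right and rows downward; lengths in m; the calibration is good to about 2 mm. A picture is of the moment at which its call begins. There is no depth.
- robot.hand_in(): hands the job in, once; it reports no verdict.
The state is a dict: "time": time; "q": joint angles; "joint_velocities": joint speeds; "joint_torque": joint torques, N m; "position": TCP position; "tool_rot": TCP orientation; "ft_force": force on the tool from outside, world axes, zero at the start; "moment": the same for the moment, N m; "grip_width": finger opening in m.
Only numpy, scipy, OpenCV 4.12 (cv2) and the standard library are available. Lean on these libraries where they do the work, as an engineer would, in place of code of your own. Each camera call takes 0.05 s, during which the arm holds its last target. There are 200 camera calls.

## Working session

There is one attempt and no reset: what is moved stays moved. The work goes in short steps, Python scripts to look and compute and a tool call to move; the robot and the scene stay as the last step left them, time stands still between calls to the robot, and variables do not carry over. Pictures are saved under pics/ and viewed, about 8 in all and at most 12, crops included, and the job is handed in when it is done.

Besides the shell and the picture viewer there is one more tool, called after "Emit:" as name(argument=value, ...) on one line, values as JSON. carry_out: Moves the arm, as the interface text tells. Its arguments: {"type":"object","properties":{"steps":{"type":"array"},"squeeze":{"type":"number"}},"required":["steps"]}

```bash
ls; mkdir -p pics
python3 - <<'E'
from rig import robot,cams
import cv2,numpy as np
print(robot.get_obs(), robot.tip_extent)
for n in ["side","top","wrist"]:
    c=cams.camera(n); cv2.imwrite(f"pics/{n}0.png",c["pixels"][:,:,::-1])
    print(n,{k:(np.round(v,4).tolist()) for k,v in c.items() if k!="pixels"})
a=cv2.imread("pics/side0.png");b=cv2.imread("pics/top0.png")
E
```

```text
pics
{'time': 0.0, 'q': array([-1.46049615e+00,  5.28449727e-01,  1.43393977e+00, -9.32081369e-06,
        1.18137395e+00, -1.78492492e-01]), 'joint_velocities': array([ 1.90588882e-03, -1.02882145e-03,  5.64011326e-06,  1.51569209e-03,
        1.72211989e-03,  3.25881064e-04]), 'joint_torque': array([-1.75181689e-03, -4.40049505e+01, -1.76592225e+01,  6.31477009e-02,
        5.82403515e-02, -1.53520259e-04]), 'position': array([ 0.17794896, -0.59840139,  0.24356976]), 'tool_rot': array([ 8.01497658e-01, -5.97996929e-01, -7.44033878e-04, -7.90269846e-04]), 'ft_force': array([-0.2875817 ,  0.36060674, -0.30895986]), 'moment': array([ 0.02563626, -0.07100069,  0.07784702]), 'grip_width': 0.08721450873179881} 0.022
side {'fx': 391.8938, 'fy': 391.8938, 'cx': 249.6417, 'cy': 193.1918, 'eye': [0.4303, -0.9758, 0.7254], 'rotation': [0.4919, -0.0166, -0.0334, 0.8698]}
top {'fx': 485.9892, 'fy': 485.9892, 'cx': 254.3752, 'cy': 188.404, 'eye': [0.2956, -0.0398, 1.6918], 'rotation': [-0.049, 0.0436, 0.7144, -0.6967]}
wrist {'fx': 293.4051, 'fy': 293.4051, 'cx': 250.6279, 'cy': 200.373, 'eye': [0.2426, -0.58, 0.3834], 'rotation': [-0.1006, 0.0761, -0.5933, 0.795]}
```

View pics/side0.png

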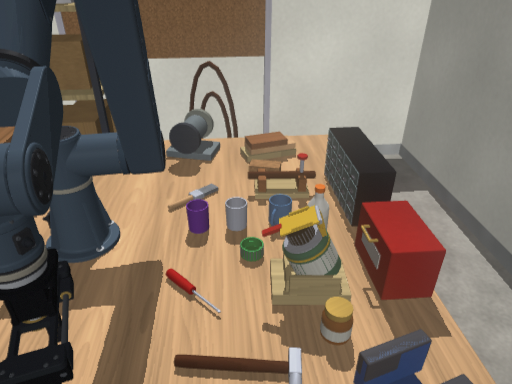

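View pics/top0.png

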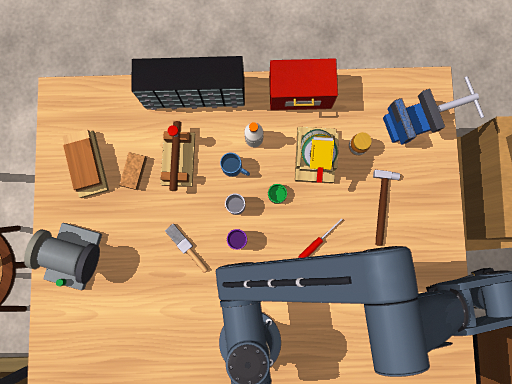

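```bash
cat > h.py <<'E'
import numpy as np,cv2
from scipy.spatial.transform import Rotation as R
from rig import robot,cams
def cam(n):
    c=cams.camera(n); c["R"]=R.from_quat(c["rotation"]).as_matrix() if np.size(c["rotation"])==4 else np.array(c["rotation"]); return c
def proj(c,p):
    v=(np.atleast_2d(p)-c["eye"])@c["R"]; return np.c_[c["cx"]+c["fx"]*v[:,0]/-v[:,2], c["cy"]+c["fy"]*v[:,1]/v[:,2]]
def ray(c,u,v):
    d=c["R"]@np.array([(u-c["cx"])/c["fx"],-(v-c["cy"])/c["fy"],-1]); return c["eye"],d/np.linalg.norm(d)
def plane(c,u,v,z):
    e,d=ray(c,u,v); return e+d*(z-e[2])/d[2]
def tri(*obs):
    A=np.zeros((3,3));b=np.zeros(3);L=[]
    for c,u,v in obs:
        e,d=ray(c,u,v);P=np.eye(3)-np.outer(d,d);A+=P;b+=P@e;L.append((e,P))
    x=np.linalg.solve(A,b); return x,[np.linalg.norm(P@(x-e)) for e,P in L]
def crop(c,x0,y0,x1,y1,s,name):
    im=np.ascontiguousarray(cv2.resize(c["pixels"][y0:y1,x0:x1,::-1],None,fx=s,fy=s,interpolation=cv2.INTER_CUBIC))
    for x in range((x0+9)//10*10,x1,10):
        cv2.line(im,(int((x-x0+.5)*s),0),(int((x-x0+.5)*s),8 if x%50 else 20),(255,0,255),1)
        if x%20==0: cv2.putText(im,str(x),(int((x-x0)*s)-8,30),0,.35,(255,0,255),1)
    for y in range((y0+9)//10*10,y1,10):
        cv2.line(im,(0,int((y-y0+.5)*s)),(8,int((y-y0+.5)*s)),(255,0,255),1)
        if y%20==0: cv2.putText(im,str(y),(10,int((y-y0)*s)+4),0,.35,(255,0,255),1)
    cv2.imwrite("pics/"+name,im)
E
python3 - <<'E'
from h import *
s=cam("side");t=cam("top")
crop(s,185,185,355,310,4.6,"side_c.png");crop(t,220,110,360,220,5.4,"top_c.png")
print(tri((s,236,213),(t,235,204)),tri((s,272,230),(t,320,176)))
E
```

```text
(array([0.46091599, 0.03735907, 0.04461701]), [np.float64(0.00024928327519760515), np.float64(0.0002492832751974984)]) (array([ 0.5327254, -0.2384924,  0.1770506]), [np.float64(0.0030410178735467497), np.float64(0.0030410178735466673)])
```

View pics/side_c.png

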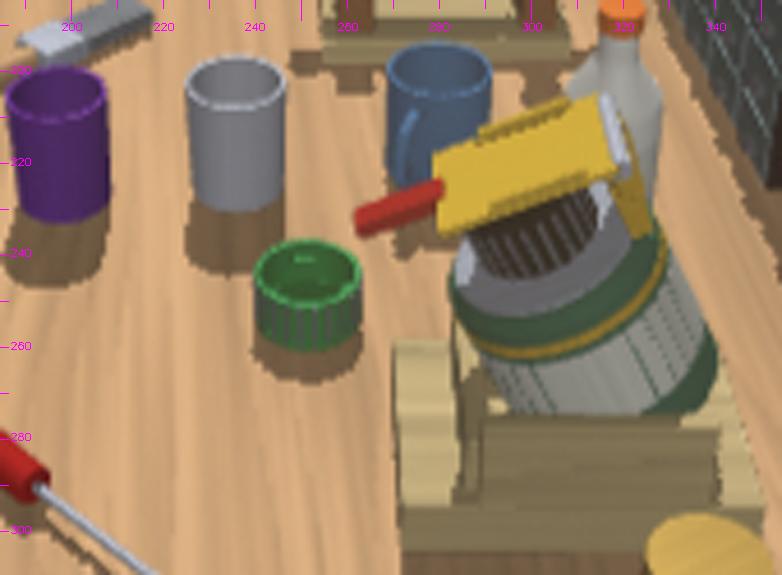

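View pics/top_c.png

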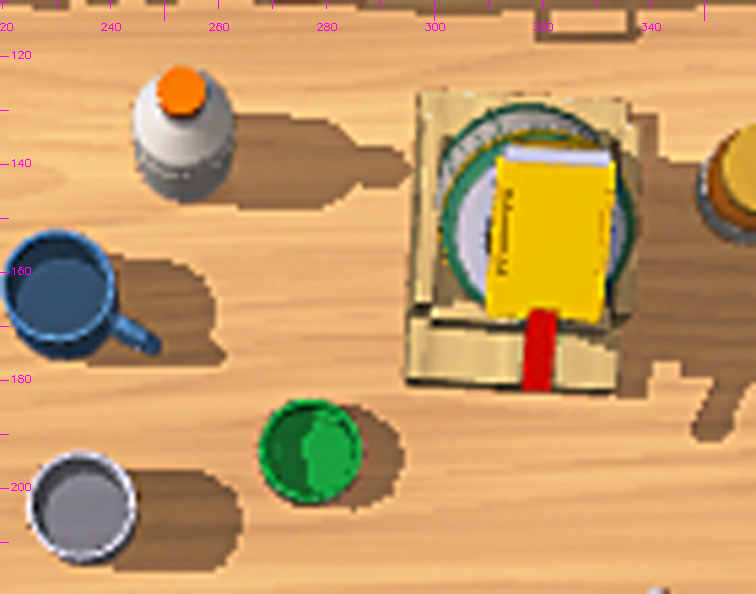

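```bash
cat > fit.py <<'E'
from h import *
from scipy.optimize import least_squares
def frame(p):
    psi=p[3]; a=np.radians(26)
    z=np.array([-np.sin(a)*np.cos(psi),-np.sin(a)*np.sin(psi),np.cos(a)])
    y=np.array([-np.sin(psi),np.cos(psi),0]); x=np.cross(y,z)
    return np.c_[x,y,z]
def tabpt(p,l,w,n):
    q=p[4]; loc=np.array([.056,w,.0485])+l*np.array([-np.cos(q),0,np.sin(q)])+n*np.array([np.sin(q),0,np.cos(q)])
    return p[:3]+frame(p)@loc
def circ(p,r,z):
    t=np.linspace(0,2*np.pi,180); return p[:3]+(frame(p)@np.c_[r*np.cos(t),r*np.sin(t),0*t+z].T).T
E
python3 - <<'E'
from fit import *
s=cam("side");t=cam("top")
T=[(.138,.009,.005,316.5,181.7),(.138,-.009,.005,321.6,182),(.094,.034,.0025,309.8,167.3),(.094,-.034,.0025,331,169.3)]
S=[(.138,0,0,262.3,232.5),(.094,.034,.0025,278.7,216.8),(.094,-.034,.0025,280.2,233.5)]
def res(p):
    r=[]
    for c,L in((t,T),(s,S)):
        for l,w,n,u,v in L: r+=list(proj(c,tabpt(p,l,w,n))[0]-[u,v])
    k=proj(t,circ(p,.058,0)); r+=[k[:,0].min()-301.3,k[:,0].max()-337.3]
    k=proj(s,circ(p,.058,0)); r+=[k[:,0].min()-282.5]
    return np.array(r)
f=least_squares(res,[.6,-.24,.15,0,.1],loss="soft_l1")
print(f.x.round(4),res(f.x).round(1))
p=f.x;np.save("p.npy",p)
print("tongue",tabpt(p,.124,0,0),"hinge",tabpt(p,0,0,0),"cap",p[:3]+frame(p)[:,2]*.026)
print("cup",tri((s,236,202.7),(t,235.2,203.8)),plane(t,235.2,203.8,.085),plane(s,236.2,202.7,.085))
for n,c in(("s",s),("t",t)):
    im=np.ascontiguousarray(cv2.resize(c["pixels"][:,:,::-1],None,fx=4,fy=4,interpolation=cv2.INTER_CUBIC))
    def pl(P,col): cv2.polylines(im,[np.int32((proj(c,P)+.5)*4)],True,col,1)
    pl(circ(p,.058,0),(255,0,255)); pl(circ(p,.033,.044),(255,255,0))
    pl([tabpt(p,.094,.034,.0025),tabpt(p,.094,-.034,.0025),tabpt(p,0.006,-.034,.0025),tabpt(p,.006,.034,.0025)],(255,0,0))
    pl([tabpt(p,.094,.009,.005),tabpt(p,.138,.009,.005),tabpt(p,.138,-.009,.005),tabpt(p,.094,-.009,.005)],(0,255,0))
    tt=np.linspace(0,6.28,60); cu=plane(t,235.2,203.8,.085)
    pl(cu+.034*np.c_[np.cos(tt),np.sin(tt),0*tt],(0,0,255))
    cv2.imwrite(f"ov_{n}.png",im[4*180:4*260,4*225:4*345] if n=="s" else im[4*125:4*215,4*225:4*345])
cv2.imwrite("pics/ov.png",cv2.resize(np.vstack([cv2.imread("ov_s.png"),cv2.imread("ov_t.png")]),None,fx=.88,fy=.88))
E
```

```text
[ 0.6123 -0.243   0.1537 -0.08    0.0805] [-0.3 -0.1  0.4 -0.  -0.5  0.1  0.  -0.8 -0.  -0.9 -0.   0.2  0.2  0.6
  0.1  0.3 -0.9]
tongue [ 0.5262081  -0.23606732  0.1765759 ] hinge [ 0.64130044 -0.24529939  0.22179227] cap [ 0.6009609  -0.24206358  0.17702062]
cup (array([0.45966091, 0.03492465, 0.08380257]), [np.float64(0.0017748248204344172), np.float64(0.0017748248204344616)]) [0.45775725 0.03480015 0.085     ] [0.46198398 0.03333411 0.085     ]
```

View pics/ov.png

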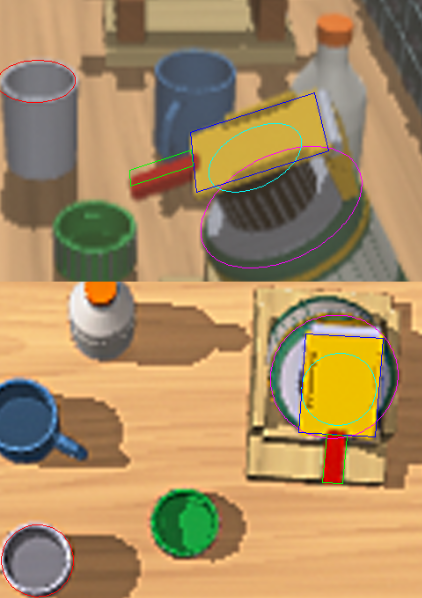

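Steel cup at top-view (235,204); the purple cup at (237,240) is the look-alike to leave. Green cap on the bench at (277,193) is also a look-alike. The black cap sits under the yellow tab at (320,150). The model overlay fits within about 1 px, so I go to the tongue.

Emit:
carry_out(steps=[[[3.5,3.6,0.4],-2.1,0],[[3.5,3.6,0.4],-2.1,0],[[3.5,3.6,0.4],-2.1,0],[[3.5,3.6,0.4],-2.1,0],[[3.5,3.6,0.4],-2.1,0],[[3.5,3.6,0.4],-2.1,0],[[3.5,3.6,0.4],-2.1,0],[[3.5,3.6,0.4],-2.1,0],[[3.5,3.6,0.4],-2.1,0],[[3.5,3.6,0],-2.1,0]], squeeze=12)

```text
time: 1.35
position: [0.523, -0.2429, 0.2813]
tool_rot: [-0.668, 0.744, -0.003, -0.002]
ft_force: [-0.1, -0.7, -0.5]
grip_width: 0.0873
```

Emit:
carry_out(steps=[[[0.3,0.7,-2.5],1.5,0],[[0,0,-2.5],0,0],[[0,0,-2.5],0,0],[[0,0,-2.0],0,0],[[0,0,0],0,0]])

```text
time: 1.85
position: [0.5327, -0.2282, 0.1857]
tool_rot: [-0.683, 0.73, -0.007, 0.0]
ft_force: [-0.6, 0.2, 0.3]
grip_width: 0.0869
```

Run:
```python
from fit import *
p=np.load("p.npy");o=robot.get_obs();T=tabpt(p,.124,0,0)
print(o["position"].round(4),T.round(4),o["ft_force"].round(1))
s=cam("side");w=cam("wrist")
crop(s,225,165,345,260,5,"side_g.png")
a=cv2.imread("pics/side_g.png");b=w["pixels"][:,:,::-1]
cv2.imwrite("pics/g1.png",np.hstack([cv2.resize(a,(400,317)),cv2.resize(b,(400,300)),][0:1]+[cv2.copyMakeBorder(cv2.resize(b,(400,300)),0,17,0,0,0)]))
```

```text
[ 0.5327 -0.2282  0.1857] [ 0.5262 -0.2361  0.1766] [-0.6  0.2  0.3]
```

View pics/g1.png

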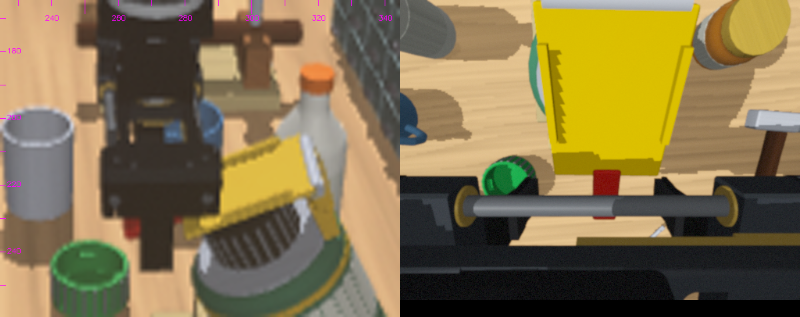

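The fingers straddle the tongue, at wrist-crop pixel (606,195). I'll correct the offset and close.

Emit:
carry_out(steps=[[[-0.6,-0.6,-0.6],0,0],[[0,0,0],0,0.3],[[0,0,0],0,0.9],[[0,0,0],0,1],[[0,0,0],0,1],[[0,0,0],0,1],[[0,0,0],0,1]])

```text
time: 2.65
position: [0.53, -0.2388, 0.1872]
tool_rot: [-0.682, 0.731, -0.014, 0.002]
ft_force: [-0.8, 0.5, -0.4]
grip_width: 0.047
```

Run:
```python
from fit import *
p=np.load("p.npy");o=robot.get_obs()
g=o["position"]-[0,0,.003];print(g,o["ft_force"],o["grip_width"])
F=frame(p);l=F.T@(g-p[:3])-[.056,0,.0485];print("loc",l,np.hypot(l[0],l[2]),np.arctan2(l[2],-l[0]))
h=p[:3]+F@np.array([.056,0,.0485]);r=np.hypot(l[0],l[2]);q0=np.arctan2(l[2],-l[0])
Q=np.linspace(q0,2.27,17)
P=np.array([h+F@(r*np.array([-np.cos(q),0,np.sin(q)])+[0,l[1],0]) for q in Q])
print((np.diff(P,axis=0)*100).round(1).tolist());print((P[[4,8,12,16]]+[0,0,.003]).round(4).tolist())
```

```text
[ 0.52996426 -0.23883123  0.18417234] [-0.80908984  0.54279097 -0.36418406] 0.047048955110939025
loc [-0.11670423 -0.00245472  0.01506445] 0.11767249395046805 0.12837242979138427
[[-0.4, 0.0, 1.5], [-0.2, 0.0, 1.6], [0.0, -0.0, 1.6], [0.2, -0.0, 1.6], [0.4, -0.0, 1.5], [0.6, -0.1, 1.4], [0.8, -0.1, 1.3], [1.0, -0.1, 1.2], [1.1, -0.1, 1.1], [1.3, -0.1, 0.9], [1.4, -0.1, 0.7], [1.5, -0.1, 0.5], [1.5, -0.1, 0.3], [1.6, -0.1, 0.1], [1.6, -0.1, -0.1], [1.5, -0.1, -0.3]]
[[0.5264, -0.2385, 0.2493], [0.5549, -0.2408, 0.3046], [0.6076, -0.2451, 0.3376], [0.6696, -0.25, 0.3389]]
```

Emit:
carry_out(steps=[[[-0.3,0.2,-0.8],0,1],[[0,0,0],0,1],[[0,0,0],0,1],[[0,0,0],0,1],[[0,0,0],0,1],[[0,0,0],0,1],[[0,0,0],0,1]])

```text
time: 3.35
position: [0.5265, -0.2349, 0.1778]
tool_rot: [-0.681, 0.732, -0.013, 0.003]
ft_force: [0.1, 0.6, 0.5]
grip_width: 0.0178
```

Emit:
carry_out(steps=[[[-0.5,0,1.6],0,1],[[-0.3,0,1.7],0,1],[[-0.1,0,1.7],0,1],[[0.1,0,1.7],0,1],[[0.4,0,1.7],0,1],[[0.6,0,1.6],0,1]])

```text
time: 3.95
position: [0.5269, -0.2348, 0.2777]
tool_rot: [-0.681, 0.732, -0.01, 0.002]
ft_force: [2.9, -1.2, -2.8]
grip_width: 0.0182
```

```bash
cat > arc.py <<'E'
from fit import *
import sys
p=np.load("p.npy");o=robot.get_obs()
g=o["position"]-[0,0,.003];print(g,o["ft_force"],o["grip_width"])
F=frame(p);l=F.T@(g-p[:3])-[.056,0,.0485];r=np.hypot(l[0],l[2]);q0=np.arctan2(l[2],-l[0]);print("loc",l,r,q0)
h=p[:3]+F@np.array([.056,0,.0485])
Q=np.linspace(q0,float(sys.argv[1]),int(sys.argv[2])+1)
P=np.array([h+F@(.124*np.array([-np.cos(q),0,np.sin(q)])) for q in Q]);P[0]=g
print((np.diff(P,axis=0)*100).round(1).tolist())
E
python3 arc.py 1.6 6
```

```text
[ 0.52691684 -0.2347685   0.27471423] [ 2.85254516 -1.20631464 -2.81994957] 0.018203082594583708
loc [-0.08003549  0.00135134  0.09791699] 0.12646507606875745 0.88554669637529
[[0.9, -0.2, 1.2], [0.8, -0.1, 1.2], [1.0, -0.1, 1.1], [1.1, -0.1, 1.0], [1.2, -0.1, 0.8], [1.3, -0.1, 0.7]]
```

Emit:
carry_out(steps=[[[0.9,-0.1,1.2],0,1],[[0.8,-0.1,1.2],0,1],[[1.0,-0.1,1.1],0,1],[[1.1,-0.1,1.0],0,1],[[1.2,-0.1,0.8],0,1],[[1.3,-0.1,0.7],0,1]])

```text
time: 4.55
position: [0.5866, -0.2397, 0.3388]
tool_rot: [-0.682, 0.731, -0.005, -0.002]
ft_force: [1.0, -0.6, -3.7]
grip_width: 0.0176
```

```bash
python3 arc.py 2.26 6
```

```text
[ 0.58659099 -0.23967688  0.33575942] [ 0.95983775 -0.58959862 -3.66140367] 0.017568063001081182
loc [0.00054076 0.00123007 0.12653633] 0.12653748293607592 1.575069819727739
[[1.4, -0.2, 0.3], [1.4, -0.1, 0.4], [1.4, -0.1, 0.2], [1.4, -0.1, 0.1], [1.4, -0.1, -0.1], [1.4, -0.1, -0.3]]
```

Emit:
carry_out(steps=[[[1.4,-0.1,0.4],0,1],[[1.4,-0.1,0.4],0,1],[[1.4,-0.1,0.2],0,1],[[1.4,-0.1,0.1],0,1],[[1.4,-0.1,-0.1],0,1],[[1.4,-0.1,-0.3],0,1],[[0,0,0],0,1]])

```text
time: 5.25
position: [0.67, -0.2465, 0.3454]
tool_rot: [-0.683, 0.731, -0.001, -0.006]
ft_force: [1.4, 0.1, 1.0]
grip_width: 0.0177
```

```bash
python3 arc.py 2.27 1
```

```text
[ 0.67004032 -0.24645392  0.3423874 ] [1.44680934 0.13577972 1.00555757] 0.017707248383390016
loc [0.07869692 0.00114714 0.09579131] 0.12397250153366296 2.2585374022948486
[[0.1, -0.1, -0.0]]
```

Emit:
carry_out(steps=[[[0,0,0],0,0.5],[[0,0,0],0,0.5],[[0,0,0],0,0.5],[[0,0,0],0,0.5],[[0,0,0.5],0,0.3],[[0,0,2.0],0,0],[[0,0,3.0],0,0],[[-3.0,0,2.0],0,0],[[-5.0,0,0],0,0],[[-5.0,0,0],0,0]])

```text
time: 6.25
position: [0.5379, -0.2475, 0.4218]
tool_rot: [-0.684, 0.73, -0.002, -0.008]
ft_force: [-0.9, -1.0, -0.1]
grip_width: 0.0826
```

Emit:
carry_out(steps=[[[-4.0,0,0],0,0],[[-4.0,0,0],0,0],[[-2.0,0,0],0,0],[[0,0,0],0,0]])

```text
time: 6.65
position: [0.4282, -0.2461, 0.4259]
tool_rot: [-0.683, 0.731, -0.004, -0.009]
ft_force: [-0.1, -0.6, -0.2]
grip_width: 0.0869
```

Run:
```python
from fit import *
o=robot.get_obs();print(o["position"],o["q"].round(2))
s=cam("side");w=cam("wrist")
crop(s,240,160,360,270,4,"s2.png");crop(w,120,60,450,384,1.2,"w2.png")
a=cv2.imread("pics/s2.png");b=cv2.imread("pics/w2.png");H=max(len(a),len(b))
pad=lambda i:cv2.copyMakeBorder(i,0,H-len(i),0,0,0)
im=np.hstack([pad(a),pad(b)]);f=min(1,800/im.shape[1]);cv2.imwrite("pics/g2.png",cv2.resize(im,None,fx=f,fy=f))
```

```text
[ 0.42821025 -0.24607833  0.42588809] [-0.74  0.17  1.48 -0.02  1.48  0.9 ]
```

View pics/g2.png

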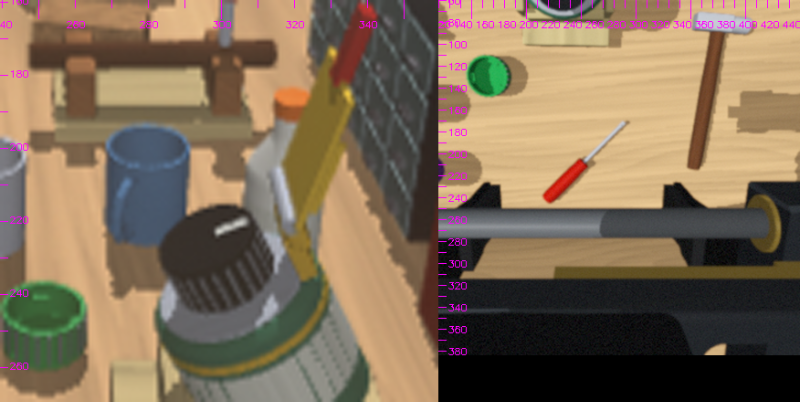

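Run:
```python
from fit import *
s=cam("side");t=cam("top");p=np.load("p.npy");p=p.copy();p[4]=2.26
ims=[]
for c,(x0,y0,x1,y1) in((s,(265,165,350,265)),(t,(280,100,360,200))):
    im=np.ascontiguousarray(cv2.resize(c["pixels"][:,:,::-1],None,fx=5,fy=5,interpolation=cv2.INTER_CUBIC))
    def pl(P,col): cv2.polylines(im,[np.int32((proj(c,P)+.5)*5)],True,col,1)
    pl(circ(p,.033,.044),(255,255,0));pl(circ(p,.058,0),(255,0,255))
    pl([tabpt(p,.094,.034,.0025),tabpt(p,.094,-.034,.0025),tabpt(p,0.006,-.034,.0025),tabpt(p,.006,.034,.0025)],(255,0,0))
    ims.append(im[y0*5:y1*5,x0*5:x1*5])
im=np.hstack(ims);f=min(1,800/im.shape[1]);cv2.imwrite("pics/ov2.png",cv2.resize(im,None,fx=f,fy=f));print(f)
```

```text
0.9696969696969697
```

View pics/ov2.png

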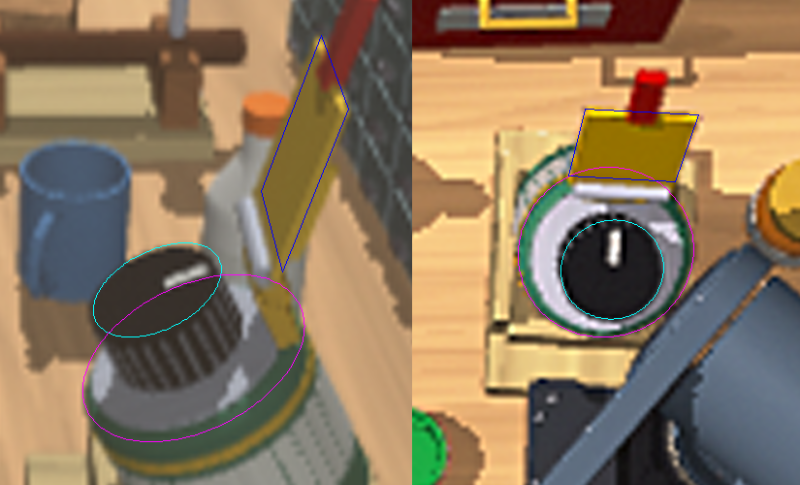

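Overlay: the cap top ellipse and the tab match the model in both views (cap at the right panel's (612,268)). The tab leans past vertical. Now the grasp numbers.

```bash
cat > go.py <<'E'
from fit import *
import sys
p=np.load("p.npy");F=frame(p);o=robot.get_obs()
g=p[:3]+F[:,2]*float(sys.argv[1])+[0,0,.003]
x=R.from_quat(o["tool_rot"]).as_matrix();print("tcp",o["position"].round(4),"target",g.round(4),"d cm",((g-o["position"])*100).round(2))
print("yaw rel neck y deg",np.degrees(np.arctan2(x[1,0],x[0,0])-p[3])+90,"tilt z",x[:,2].round(3),"F",o["ft_force"].round(1),"w",o["grip_width"].round(4),"q",o["q"].round(2),"zdir",F[:,2].round(3),o["time"])
E
python3 go.py 0.036
```

```text
tcp [ 0.4316 -0.2468  0.4251] target [ 0.5966 -0.2417  0.189 ] d cm [ 16.5    0.51 -23.6 ]Traceback (most recent call last):
  File "go.py", line 6, in <module>
    print("yaw rel neck y deg",np.degrees(np.arctan2(x[1,0],x[0,0])-p[3])+90,"tilt z",x[:,2].round(3),"F",o["ft_force"].round(1),"w",o["grip_width"].round(4),"q",o["q"].round(2),"zdir",F[:,2].round(3),o["time"])
                                                                                                                                     ^^^^^^^^^^^^^^^^^^^^^
AttributeError: 'float' object has no attribute 'round'
```

Emit:
carry_out(steps=[[[2.5,0,-3.0],-3,0],[[2.5,0,-3.0],-3,0],[[2.5,0.2,-3.0],-3,0],[[2.5,0.2,-3.0],-3,0],[[2.0,0.1,-2.5],0,0],[[0,0,0],0,0],[[0,0,0],0,0]], squeeze=30)

```text
time: 7.55
position: [0.5652, -0.2417, 0.2724]
tool_rot: [-0.603, 0.798, -0.007, -0.009]
ft_force: [-0.1, 0.3, 0.5]
grip_width: 0.0873
```

```bash
sed -i 's/o\["grip_width"\].round(4)/o["grip_width"]/' go.py; python3 go.py 0.036
```

```text
tcp [ 0.5652 -0.2417  0.2724] target [ 0.5966 -0.2417  0.189 ] d cm [ 3.14 -0.   -8.34]
yaw rel neck y deg -11.301293250898269 tilt z [-0.006 -0.022 -1.   ] F [-0.1  0.3  0.5] w 0.0872694909591885 q [-0.58  0.48  1.43 -0.02  1.22  1.28] zdir [-0.437  0.035  0.899] 7.55
```

Emit:
carry_out(steps=[[[0.8,0,-2.0],-0.5,0],[[0.8,0,-2.0],0,0],[[0.7,0,-2.0],0,0],[[0.4,0,-1.2],0,0],[[0.2,0,-0.6],0,0],[[0,0,0],0,0]])

```text
time: 8.15
position: [0.5975, -0.2442, 0.2]
tool_rot: [-0.599, 0.801, -0.013, -0.007]
ft_force: [0.7, 0.4, 0.1]
grip_width: 0.0873
```

```bash
python3 go.py 0.036
```

```text
tcp [ 0.5975 -0.2442  0.2   ] target [ 0.5966 -0.2417  0.189 ] d cm [-0.09  0.25 -1.1 ]
yaw rel neck y deg -11.79622418481047 tilt z [ 0.004 -0.029 -1.   ] F [0.7 0.4 0.1] w 0.0873075278400026 q [-0.55  0.6   1.43 -0.03  1.09  1.32] zdir [-0.437  0.035  0.899] 8.15
```

Emit:
carry_out(steps=[[[-0.1,0.2,-1.1],0,0],[[0,0,0],0,0.1],[[0,0,0],0,0.5],[[0,0,0],0,1],[[0,0,0],0,1],[[0,0,0],0,1],[[0,0,0],0,1]])

```text
time: 8.85
position: [0.5968, -0.242, 0.1916]
tool_rot: [-0.599, 0.801, -0.014, -0.006]
ft_force: [-0.7, 0.9, -0.0]
grip_width: 0.0666
```

```bash
python3 go.py 0.036
```

```text
tcp [ 0.5968 -0.242   0.1916] target [ 0.5966 -0.2417  0.189 ] d cm [-0.02  0.02 -0.26]
yaw rel neck y deg -11.818329243788426 tilt z [ 0.008 -0.03  -1.   ] F [-0.7  0.9 -0. ] w 0.06662888068758076 q [-0.55  0.61  1.45 -0.03  1.07  1.32] zdir [-0.437  0.035  0.899] 8.85
```

Gripped at 66.6 mm, well centred. First unscrewing stroke.

Emit:
carry_out(steps=[[[0,0,0],5,1],[[0,0,0],5,1],[[0,0,0],5,1],[[0,0,0],5,1],[[0,0,0],4,1],[[0,0,0],0,1]])

```text
time: 9.45
position: [0.5955, -0.2422, 0.1917]
tool_rot: [0.755, -0.656, 0.015, 0.004]
ft_force: [0.6, 3.9, -0.8]
grip_width: 0.0653
```

```bash
python3 go.py 0.036; python3 -c "
from rig import robot;print(robot.get_obs()['moment'])"
```

```text
tcp [ 0.5955 -0.2422  0.1917] target [ 0.5966 -0.2417  0.189 ] d cm [ 0.11  0.05 -0.27]
yaw rel neck y deg 12.555615362098692 tilt z [ 0.018 -0.026 -1.   ] F [ 0.6  3.9 -0.8] w 0.06526727273441343 q [-0.55  0.6   1.46 -0.01  1.06  0.88] zdir [-0.437  0.035  0.899] 9.45
[-0.43470018 -0.19286467 -0.33422909]
```

Release, spin back and grip again.

Emit:
carry_out(steps=[[[0,0,0],0,0.5],[[0,0,0],0,0],[[0,0,0],0,0],[[0,0,0],-6,0],[[0,0,0],-6,0],[[0,0,0],-6,0],[[0,0,0],-6,0],[[0,0,0],0,0]])

```text
time: 10.25
position: [0.596, -0.2446, 0.1937]
tool_rot: [-0.595, 0.804, -0.016, -0.008]
ft_force: [0.1, 0.7, -0.7]
grip_width: 0.0872
```

```bash
python3 go.py 0.036
python3 - <<'E'
from fit import *
t=cam("top");s=cam("side");crop(t,290,125,350,190,6,"t3.png");crop(s,270,205,330,270,6,"s3.png")
cv2.imwrite("pics/g3.png",np.hstack([cv2.imread("pics/t3.png"),cv2.imread("pics/s3.png")]))
E
```

```text
tcp [ 0.596  -0.2446  0.1937] target [ 0.5966 -0.2417  0.189 ] d cm [ 0.06  0.29 -0.47]
yaw rel neck y deg -12.457293260172264 tilt z [ 0.005 -0.035 -0.999] F [ 0.1  0.7 -0.7] w 0.08718349850314698 q [-0.55  0.6   1.44 -0.03  1.07  1.33] zdir [-0.437  0.035  0.899] 10.25
```

View pics/g3.png

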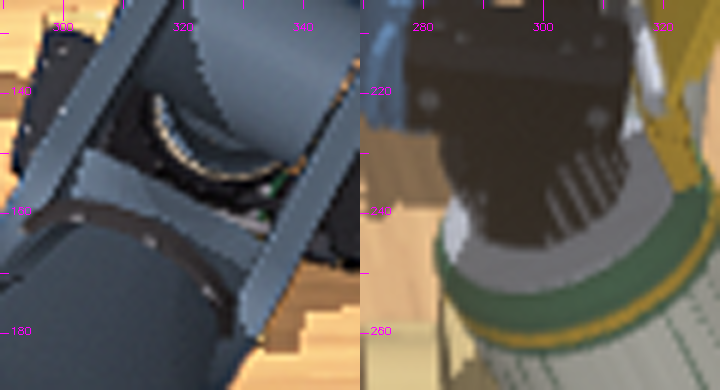

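Emit:
carry_out(steps=[[[0,0.3,-0.4],0,0.1],[[0,0,0],0,0.5],[[0,0,0],0,1],[[0,0,0],0,1],[[0,0,0],0,1],[[0,0,0],5,1],[[0,0,0],5,1],[[0,0,0],5,1],[[0,0,0],5,1],[[0,0,0],4,1]])

```text
time: 11.35
position: [0.5937, -0.2423, 0.1917]
tool_rot: [0.756, -0.654, 0.017, 0.007]
ft_force: [-1.1, -1.3, 1.9]
grip_width: 0.0677
```

```bash
python3 go.py 0.036; python3 -c "
from rig import robot;print(robot.get_obs()['moment'])"
```

```text
tcp [ 0.5937 -0.2423  0.1917] target [ 0.5966 -0.2417  0.189 ] d cm [ 0.29  0.06 -0.26]
yaw rel neck y deg 12.839122109872406 tilt z [ 0.016 -0.033 -0.999] F [-1.1 -1.3  1.9] w 0.06771341101738367 q [-0.55  0.6   1.46 -0.02  1.05  0.88] zdir [-0.437  0.035  0.899] 11.35
[-0.11172924  0.05833745 -0.05135008]
```

Emit:
carry_out(steps=[[[0,0,0],0,0.5],[[0,0,0],0,0],[[0,0,0],0,0],[[0,0,0],-6,0],[[0,0,0],-6,0],[[0,0,0],-6,0],[[0,0,0],-6,0],[[0,0,0],0,0]])

```text
time: 12.15
position: [0.5941, -0.2418, 0.191]
tool_rot: [-0.595, 0.804, -0.014, -0.01]
ft_force: [0.4, -0.1, -0.1]
grip_width: 0.0875
```

```bash
python3 go.py 0.036
python3 - <<'E'
from fit import *
w=cam("wrist");cv2.imwrite("pics/w4.png",w["pixels"][:,:,::-1])
p=np.load("p.npy");k=proj(w,circ(p,.033,.044));print(k.min(0),k.max(0))
E
```

```text
tcp [ 0.5941 -0.2418  0.191 ] target [ 0.5966 -0.2417  0.189 ] d cm [ 0.25  0.01 -0.2 ]
yaw rel neck y deg -12.442896406761335 tilt z [ 0.001 -0.035 -0.999] F [ 0.4 -0.1 -0.1] w 0.08748499763405353 q [-0.55  0.6   1.45 -0.03  1.07  1.34] zdir [-0.437  0.035  0.899] 12.15
[183.14598579 214.8362843 ] [312.29822964 299.49963018]
```

Emit:
carry_out(steps=[[[0.2,0,-0.2],0,0.1],[[0,0,0],0,0.5],[[0,0,0],0,1],[[0,0,0],0,1],[[0,0,0],0,1],[[0,0,0],0,1],[[0,0,0],0,1]])

```text
time: 12.9
position: [0.5961, -0.2417, 0.1888]
tool_rot: [-0.597, 0.802, -0.014, -0.01]
ft_force: [0.8, 0.4, -0.3]
grip_width: 0.0697
```

Emit:
carry_out(steps=[[[0,0,0],5,1],[[0,0,0],5,1],[[0,0,0],5,1],[[0,0,0],5,1],[[0,0,0],4,1],[[0,0,0],0,1]])

```text
time: 13.5
position: [0.5958, -0.2428, 0.1917]
tool_rot: [0.756, -0.655, 0.018, 0.008]
ft_force: [-0.1, -0.0, 0.4]
grip_width: 0.0693
```

```bash
python3 go.py 0.036; python3 -c "
from rig import robot;print(robot.get_obs()['moment'])"
```

```text
tcp [ 0.5958 -0.2428  0.1917] target [ 0.5966 -0.2417  0.189 ] d cm [ 0.08  0.1  -0.27]
yaw rel neck y deg 12.753638809862622 tilt z [ 0.017 -0.035 -0.999] F [-0.1 -0.   0.4] w 0.06929420989040473 q [-0.55  0.6   1.46 -0.02  1.05  0.89] zdir [-0.437  0.035  0.899] 13.5
[ 0.00083733  0.05506557 -0.06893497]
```

Emit:
carry_out(steps=[[[0,0,0],0,1],[[0,0,0],0,1],[[0,0,0],0,1]], squeeze=30)

```text
time: 13.8
position: [0.5959, -0.2427, 0.1917]
tool_rot: [0.755, -0.656, 0.018, 0.008]
ft_force: [-1.2, 0.6, 0.5]
grip_width: 0.0696
```

Run:
```python
from fit import *
w=cam("wrist");s=cam("side");crop(s,265,195,345,265,5,"s5.png")
a=cv2.imread("pics/s5.png");b=cv2.resize(np.ascontiguousarray(w["pixels"][:,:,::-1]),(400,300));b=cv2.copyMakeBorder(b,0,a.shape[0]-300,0,0,0)
cv2.imwrite("pics/g5.png",np.hstack([a,b]))
```

```text
(no output)
```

View pics/g5.png

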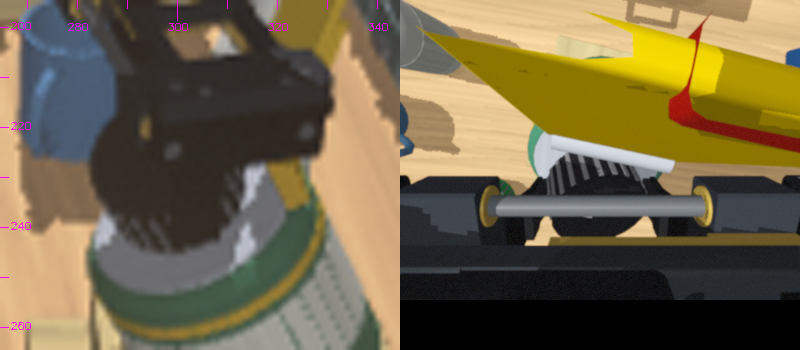

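Run:
```python
from fit import *
p=np.load("p.npy");F=frame(p)
w=cam("wrist");s=cam("side")
for n,c in(("w",w),("s",s)):
    im=c["pixels"].astype(int)
    k=proj(c,circ(p,.036,.044)).astype(np.float32);m=np.zeros(im.shape[:2],np.uint8);cv2.fillPoly(m,[k.astype(np.int32)],1)
    b=(im.min(2)>130)&(m>0);v,u=np.nonzero(b);print(n,len(u))
    for a,bb in list(zip(u,v))[::max(1,len(u)//25)]:
        e,d=ray(c,a,bb);z=F[:,2];t=((p[:3]+z*.044-e)@z)/(d@z);l=F.T@(e+t*d-p[:3]);print(a,bb,im[bb,a],(l[:2]*1000).round(),round(np.degrees(np.arctan2(l[1],l[0]))))
```

```text
w 1131
181 261 [132 136 141] [-7. 33.] 102
196 262 [135 140 144] [-6. 26.] 102
242 262 [133 139 142] [1. 3.] 64
288 262 [134 138 143] [  8. -20.] -68
202 263 [138 142 147] [-5. 23.] 104
247 263 [138 143 147] [ 1. -0.] 0
292 263 [133 138 141] [  8. -22.] -70
197 264 [149 152 158] [-7. 25.] 106
242 264 [146 151 154] [-0.  2.] 97
287 264 [144 149 152] [  6. -20.] -72
193 265 [154 158 161] [-9. 27.] 108
238 265 [147 151 156] [-2.  4.] 112
283 265 [146 152 156] [  5. -18.] -75
189 266 [155 158 163] [-10.  29.] 109
234 266 [151 154 159] [-3.  6.] 117
279 266 [148 150 156] [  4. -16.] -77
185 267 [147 152 158] [-11.  31.] 110
230 267 [147 149 155] [-5.  8.] 120
275 267 [144 147 151] [  2. -15.] -81
183 268 [135 140 145] [-13.  32.] 112
228 268 [134 140 144] [-6.  9.] 123
273 268 [134 139 144] [  1. -14.] -85
182 269 [131 136 139] [-14.  32.] 113
251 269 [131 136 140] [-3. -3.] -134
311 279 [222 189 139] [ -2. -35.] -93
295 293 [222 188 140] [-17. -31.] -118
s 0
```

The mark is no longer visible on the hinge side, which fits a turn of about 60–70°, and the turning moment has vanished, so the cap is loose. I'll regrip square to the neck's y axis and pull along neck z.

Emit:
carry_out(steps=[[[0,0,0],0,0.5],[[0,0,0],0,0],[[0,0,0],0,0],[[0,0,0],-4.5,0],[[0,0,0],-4.5,0],[[0,0,0],-4,0],[[0,0,0],0,0]], squeeze=20)

```text
time: 14.7
position: [0.5948, -0.2422, 0.1906]
tool_rot: [-0.673, 0.74, -0.015, -0.01]
ft_force: [0.2, 0.1, 0.1]
grip_width: 0.0864
```

```bash
python3 go.py 0.036
```

```text
tcp [ 0.5948 -0.2422  0.1906] target [ 0.5966 -0.2417  0.189 ] d cm [ 0.18  0.05 -0.16]
yaw rel neck y deg -0.8444057812665591 tilt z [ 0.005 -0.036 -0.999] F [0.2 0.1 0.1] w 0.08643451939897608 q [-0.55  0.6   1.45 -0.03  1.06  1.13] zdir [-0.437  0.035  0.899] 14.7
```

Emit:
carry_out(steps=[[[0.1,0,-0.1],0.8,0.1],[[0,0,0],0,0.5],[[0,0,0],0,1],[[0,0,0],0,1],[[0,0,0],0,1],[[0,0,0],0,1],[[0,0,0],0,1]])

```text
time: 15.4
position: [0.5955, -0.2423, 0.1892]
tool_rot: [-0.68, 0.733, -0.015, -0.011]
ft_force: [0.6, -0.2, 0.4]
grip_width: 0.0718
```

Emit:
carry_out(steps=[[[0,0,0],0,1],[[0,0,0],0,1],[[0,0,0],0,1],[[0,0,0],0,1]], squeeze=20)

```text
time: 15.8
position: [0.5955, -0.2423, 0.1892]
tool_rot: [-0.68, 0.733, -0.015, -0.011]
ft_force: [0.8, -0.3, 0.2]
grip_width: 0.0716
```

Run:
```python
from fit import *
w=cam("wrist");s=cam("side");t=cam("top");crop(s,268,195,338,265,6,"s5.png");crop(w,140,180,340,330,1.9,"w5.png")
a=cv2.imread("pics/s5.png");b=cv2.imread("pics/w5.png");b=cv2.copyMakeBorder(b,0,a.shape[0]-len(b),0,0,0)
cv2.imwrite("pics/g6.png",np.hstack([a,b]));print(robot.get_obs()["grip_width"])
```

```text
0.07175535688283022
```

View pics/g6.png

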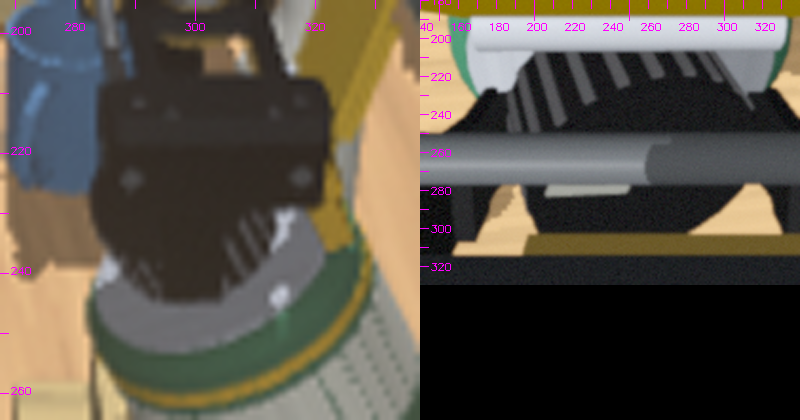

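Wrist crop: the white mark now points to about +y (px 206–250, row 281). So the cap has turned well past 60° and sits loose, a little askew, between the pads. Pulling along neck z.

Emit:
carry_out(steps=[[[-0.2,0,0.4],0,1],[[-0.2,0,0.5],0,1],[[-0.2,0,0.5],0,1],[[-0.2,0.1,0.5],0,1],[[0,0,0],0,1]], squeeze=30)

```text
time: 16.45
position: [0.5863, -0.2428, 0.2094]
tool_rot: [-0.68, 0.733, -0.016, -0.012]
ft_force: [-0.6, -0.1, -0.1]
grip_width: 0.0711
```

```bash
python3 go.py 0.056
```

```text
tcp [ 0.5863 -0.2428  0.2094] target [ 0.5879 -0.241   0.207 ] d cm [ 0.15  0.18 -0.24]
yaw rel neck y deg 0.2999190955994777 tilt z [ 0.004 -0.039 -0.999] F [-0.6 -0.1 -0.1] w 0.07112355991871419 q [-0.55  0.57  1.46 -0.04  1.09  1.11] zdir [-0.437  0.035  0.899] 16.45
```

```bash
cat > mk.py <<'E'
from fit import *
w=cam("wrist");im=w["pixels"].astype(int)
sub=im[274:300,185:310];v,u=np.nonzero(sub.min(2)>110)
print("bright bbox rows/cols hist");
for r in range(276,300,2):
    row=im[r,185:320];print(r,''.join('#' if x.min()>150 and x.max()-x.min()<30 else ('y' if x[0]-x[2]>50 else ('+' if x.min()>90 else '.')) for x in row))
E
python3 mk.py
```

```text
bright bbox rows/cols hist
276 +++++++++++++++++++++++++++++++++++++++++++++++++++++++++++++++++++++++++++++++..................................................+.....
278 yyyyyyyy+............++#########################################+............................................................yyyyyyyyyy
280 yyyyyyyy++...........+###################################++++++++..........................................................yyyyyyyyyyyy
282 yyyyyyyyy+...........++++++++++++++++++++++...+..........................................................................yyyyyyyyyyyyyy
284 yyyyyyyyyy.............................................................................................................yyyyyyyyyyyyyyyy
286 yyyyyyyyyy............................................................................................................yyyyyyyyyyyyyyyyy
288 yyyyyyyyyy+.........................................................................................................yyyyyyyyyyyyyyyyyyy
290 yyyyyyyyyyy.......................................................................................................yyyyyyyyyyyyyyyyyyyyy
292 yyyyyyyyyyyy....................................................................................................yyyyyyyyyyyyyyyyyyyyyyy
294 yyyyyyyyyyyyyy..............................................................................................yyyyyyyyyyyyyyyyyyyyyyyyyyy
296 yyyyyyyyyyyyyyy...........................................................................................yyyyyyyyyyyyyyyyyyyyyyyyyyyyy
298 yyyyyyyyyyyyyyyy......................................................................................yyyyyyyyyyyyyyyyyyyyyyyyyyyyyyyyy
```

The mark stays fixed in the gripper view, so the cap is coming up with the hand. Continue.

Emit:
carry_out(steps=[[[-0.3,0,0.6],0,1],[[-0.3,0,0.6],0,1],[[-0.3,0.1,0.7],0,1],[[-0.4,0,0.8],0,1],[[-0.5,0.1,1.0],0,1],[[-0.8,0,1.5],0,1],[[-1.0,0,2.0],0,1],[[0,0,0],0,1]])

```text
time: 17.3
position: [0.5475, -0.2382, 0.2883]
tool_rot: [-0.68, 0.733, -0.015, -0.01]
ft_force: [1.5, -0.7, -0.2]
grip_width: 0.0715
```

```bash
python3 go.py 0.136; python3 mk.py|head -6
python3 - <<'E'
from fit import *
s=cam("side");w=cam("wrist");crop(s,240,150,330,260,4,"s7.png");crop(w,140,150,360,384,1.9,"w7.png")
a=cv2.imread("pics/s7.png");b=cv2.imread("pics/w7.png");H=max(len(a),len(b));q=lambda i:cv2.copyMakeBorder(i,0,H-len(i),0,0,0)
cv2.imwrite("pics/g7.png",np.hstack([q(a),q(b)]))
E
```

```text
tcp [ 0.5475 -0.2382  0.2883] target [ 0.5529 -0.2382  0.2789] d cm [ 0.54 -0.   -0.94]
yaw rel neck y deg 0.3210796010775283 tilt z [ 0.005 -0.036 -0.999] F [ 1.5 -0.7 -0.2] w 0.07152585274809205 q [-0.58  0.44  1.47 -0.03  1.21  1.07] zdir [-0.437  0.035  0.899] 17.3
bright bbox rows/cols hist
276 +++++++++++++++++++++++++++++++++++++++++++++++++++++++++++++++++++++++++++++..................................................++++++..
278 yyyyyyyy+.............+#########################################++...........................................................yyyyyyyyyy
280 yyyyyyyy++...........+#########################################++..........................................................yyyyyyyyyyyy
282 yyyyyyyyy+...........++++++++++++++++++++++++++++++++....................................................................yyyyyyyyyyyyyy
284 yyyyyyyyyy.............................................................................................................yyyyyyyyyyyyyyyy
```

View pics/g7.png

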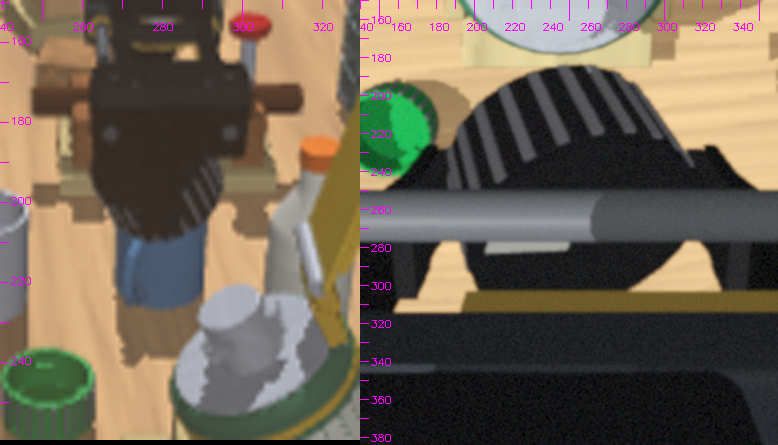

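The cap is off the neck and held, askew in the pads. I'm out of picture budget, so I'll estimate its pose in the hand numerically from its silhouette.

```bash
cat > cap.py <<'E'
from fit import *
from scipy.optimize import least_squares
def fit_cap(verbose=True,useside=True):
    w=cam("wrist");s=cam("side");o=robot.get_obs()
    im=w["pixels"].astype(int);tan=(im[:,:,0]-im[:,:,2]>45)&(im.min(2)>60)
    W=[]
    for u in range(215,305,5):
        v=245
        while v>165 and not tan[v,u]: v-=1
        if v>170: W.append((u,v+.5))
    for v in range(284,299,3):
        u=250
        while u>186 and not tan[v,u]: u-=1
        if u>190: W.append((u+.5,v))
        u=250
        while u<330 and not tan[v,u]: u+=1
        if u<325: W.append((u-.5,v))
    W=np.array(W)
    S=[];g=proj(s,o["position"]-[0,0,.003])[0]
    if useside:
        im=s["pixels"].astype(int);dark=(im.max(2)<100)&(im.max(2)-im.min(2)<25)
        for u in range(int(g[0])-12,int(g[0])+15,3):
            v=int(g[1])
            while dark[v+1,u] or dark[v+2,u]: v+=1
            S.append((u,v+.5))
    S=np.array(S)
    tt=np.linspace(0,2*np.pi,120,endpoint=False)
    def circs(x):
        a=np.array([x[3],x[4],np.sqrt(max(1e-6,1-x[3]**2-x[4]**2))]);e=np.cross([0,1,0],a);e/=np.linalg.norm(e);f=np.cross(a,e);c=o["position"]+x[:3]
        C=.033*(np.outer(np.cos(tt),e)+np.outer(np.sin(tt),f));return np.r_[c+C+.018*a,c+C-.018*a]
    def res(x):
        P=circs(x);r=[]
        for c,L,wt in((w,W,1.),(s,S,1.)):
            if len(L)==0: continue
            h=cv2.convexHull(proj(c,P).astype(np.float32))
            r+=[wt*cv2.pointPolygonTest(h,(float(a),float(b)),True) for a,b in L]
        return np.array(r)
    best=None
    for ax in(-.44,-.2,0):
        for ay in (-.15,0.05,.2):
            f=least_squares(res,[0,0,-.015,ax,ay],x_scale=[.01,.01,.01,.2,.2],diff_step=1e-3,loss="soft_l1")
            if best is None or f.cost<best.cost: best=f
    if verbose: print("W",len(W),"S",S.round(0).tolist(),"cost",best.cost,"res",res(best.x).round(1).tolist())
    x=best.x;J=best.jac;sd=np.sqrt(np.diag(np.linalg.pinv(J.T@J)))
    print("cap-TCP mm",(x[:3]*1000).round(1),"axis",x[3:].round(3),"sd",(sd*[1000,1000,1000,1,1]).round(3),"cap",(o["position"]+x[:3]).round(4))
    return x
if __name__=="__main__": fit_cap(); fit_cap(useside=False)
E
python3 cap.py
```

```text
W 28 S [[266.0, 204.0], [269.0, 222.0], [272.0, 210.0], [275.0, 212.0], [278.0, 212.0], [281.0, 212.0], [284.0, 210.0], [287.0, 208.0], [290.0, 206.0]] cost 17.202672491166677 res [-0.1, 0.5, 0.8, -0.3, 0.2, 0.3, -0.8, -0.4, -0.3, -0.5, 0.8, 0.6, -0.2, 1.9, 0.3, 0.0, -0.7, -1.4, -0.6, 0.7, -1.1, 0.4, -0.6, -0.0, 1.8, -0.1, 1.7, -0.4, 0.5, -10.8, 0.5, 0.5, 0.6, 0.1, 0.0, 0.3, -0.1]
cap-TCP mm [ -0.7  -1.2 -11.4] axis [-0.458 -0.221] sd [0.348 0.23  1.247 0.017 0.024] cap [ 0.5462 -0.2384  0.2721]
W 28 S [] cost 5.015758487999177 res [0.1, 0.7, 1.0, -0.1, 0.3, 0.4, -0.9, -0.5, -0.5, -0.9, 0.4, 0.1, -0.6, 1.6, 0.2, 0.6, -0.4, -1.7, -0.0, 0.6, -0.6, 0.4, -0.5, 0.0, 0.8, -0.1, -0.2, -0.5]
cap-TCP mm [ -1.9  -1.  -16.2] axis [-0.433 -0.153] sd [0.392 0.212 1.331 0.022 0.027] cap [ 0.5451 -0.2382  0.2672]
```

Emit:
carry_out(steps=[[[-1.0,1.5,0],0,1],[[-1.0,2.8,0],0,1],[[-1.0,2.8,-0.4],0,1],[[-1.0,2.8,-0.4],0,1],[[-1.0,2.8,-0.4],0,1],[[-1.0,2.8,-0.4],0,1],[[-1.0,2.8,-0.4],0,1],[[-1.0,2.8,-0.4],0,1],[[-1.0,2.8,-0.4],0,1],[[-0.9,2.0,-0.4],0,1]])

```text
time: 18.65
position: [0.4457, 0.0276, 0.244]
tool_rot: [-0.679, 0.734, -0.008, -0.012]
ft_force: [0.4, 0.7, -0.5]
grip_width: 0.0712
```

Emit:
carry_out(steps=[[[0,0.5,-1.5],0,1],[[0,0,-2.5],0,1],[[0,0,-2.5],0,1],[[0,0,-1.5],0,1],[[0,0,0],0,1]])

```text
time: 19.15
position: [0.444, 0.0371, 0.1599]
tool_rot: [-0.681, 0.732, -0.007, -0.013]
ft_force: [-0.6, -0.4, 0.1]
grip_width: 0.0712
```

```bash
python3 - <<'E'
from fit import *
o=robot.get_obs();print(o["position"].round(4),R.from_quat(o["tool_rot"]).as_matrix()[:,[0,2]].T.round(3),o["grip_width"],o["ft_force"].round(1),o["q"].round(2))
t=cam("top");s=cam("side")
cv2.imwrite("pics/t8.png",t["pixels"][:,:,::-1])
# is rim visible in side / top?
a=s["pixels"].astype(int);b=t["pixels"].astype(int)
tt=np.linspace(0,2*np.pi,24,endpoint=False)
rim=np.array([.4597,.0345,.085])+.032*np.c_[np.cos(tt),np.sin(tt),0*tt]
for n,c,i in(("s",s,a),("t",t,b)):
    print(n,[i[int(v),int(u)].min() for u,v in proj(c,rim)+.5])
E
python3 cap.py | grep cap-
```

```text
[0.444  0.0371 0.1599] [[-0.072 -0.997  0.029]
 [-0.009 -0.028 -1.   ]] 0.07117884864403391 [-0.6 -0.4  0.1] [-0.15  0.44  1.95 -0.04  0.76  1.52]
s [np.int64(184), np.int64(117), np.int64(172), np.int64(175), np.int64(127), np.int64(177), np.int64(170), np.int64(150), np.int64(176), np.int64(177), np.int64(164), np.int64(175), np.int64(169), np.int64(131), np.int64(98), np.int64(108), np.int64(113), np.int64(119), np.int64(111), np.int64(119), np.int64(110), np.int64(139), np.int64(160), np.int64(147)]
t [np.int64(103), np.int64(102), np.int64(105), np.int64(98), np.int64(92), np.int64(87), np.int64(84), np.int64(46), np.int64(44), np.int64(29), np.int64(27), np.int64(14), np.int64(43), np.int64(73), np.int64(76), np.int64(38), np.int64(32), np.int64(43), np.int64(46), np.int64(40), np.int64(51), np.int64(72), np.int64(74), np.int64(89)]
cap-TCP mm [ 1. -1. -7.] axis [-0.446 -0.313] sd [1.097 0.385 1.775 0.062 0.035] cap [0.4471 0.0357 0.1555]
cap-TCP mm [  1.7  -0.9 -12.7] axis [-0.331 -0.203] sd [1.469 0.357 1.841 0.065 0.04 ] cap [0.4478 0.0358 0.1501]
```

Emit:
carry_out(steps=[[[0.4,-0.6,-0.8],0,1],[[0,0,-0.8],0,1],[[0,0,0],0,1],[[0,0,0],0,1]], squeeze=8)

```text
time: 19.85
position: [0.4517, 0.0296, 0.1469]
tool_rot: [-0.681, 0.732, -0.012, -0.009]
ft_force: [0.4, 0.7, -0.2]
grip_width: 0.0727
```

```bash
cat > st.py <<'E'
from h import *
o=robot.get_obs();print(o["position"].round(4),o["grip_width"],o["ft_force"].round(2),o["moment"].round(3),o["time"])
E
python3 st.py
```

```text
[0.4517 0.0296 0.1469] 0.0727020791877643 [ 0.36  0.68 -0.18] [ 0.054  0.019 -0.008] 19.85
```

Emit:
carry_out(steps=[[[-0.3,0.1,-0.5],0,1],[[0,0,-0.5],0,1],[[0,0,0],0,1],[[0,0,0],0,1]])

```text
time: 20.25
position: [0.448, 0.0308, 0.1359]
tool_rot: [-0.681, 0.732, -0.011, -0.01]
ft_force: [0.5, -0.1, -0.8]
grip_width: 0.0729
```

Emit:
carry_out(steps=[[[0,0,-0.3],0,1],[[0,0,0],0,1],[[0,0,0],0,1]])

```text
time: 20.55
position: [0.4482, 0.0309, 0.1327]
tool_rot: [-0.681, 0.732, -0.011, -0.01]
ft_force: [0.2, 0.5, -0.8]
grip_width: 0.0726
```

Emit:
carry_out(steps=[[[0,0,-0.3],0,1],[[0,0,0],0,1],[[0,0,0],0,1]])

```text
time: 20.85
position: [0.4484, 0.0309, 0.1296]
tool_rot: [-0.681, 0.732, -0.012, -0.009]
ft_force: [0.2, 0.2, -1.0]
grip_width: 0.0726
```

Emit:
carry_out(steps=[[[0,0,-0.3],0,1],[[0,0,0],0,1],[[0,0,0],0,1]])

```text
time: 21.15
position: [0.4485, 0.0308, 0.1263]
tool_rot: [-0.681, 0.732, -0.012, -0.009]
ft_force: [0.1, 0.3, 0.0]
grip_width: 0.0728
```

Emit:
carry_out(steps=[[[0,0,-0.3],0,1],[[0,0,0],0,1],[[0,0,0],0,1]])

```text
time: 21.45
position: [0.4504, 0.0304, 0.1239]
tool_rot: [-0.681, 0.732, -0.014, -0.008]
ft_force: [0.0, -0.4, 0.4]
grip_width: 0.0726
```

Emit:
carry_out(steps=[[[0.3,0.1,-0.3],0,1],[[0,0,0],0,1],[[0,0,0],0,1]])

```text
time: 21.75
position: [0.454, 0.0312, 0.1209]
tool_rot: [-0.681, 0.732, -0.014, -0.008]
ft_force: [-0.2, -1.6, 1.1]
grip_width: 0.0721
```

Emit:
carry_out(steps=[[[0.3,0.1,-0.3],0,1],[[0,0,0],0,1],[[0,0,0],0,1]])

```text
time: 22.05
position: [0.4574, 0.0321, 0.1177]
tool_rot: [-0.681, 0.732, -0.014, -0.008]
ft_force: [-0.3, -1.8, 2.1]
grip_width: 0.0717
```

```bash
python3 st.py
python3 - <<'E'
from h import *
s=cam("side");o=robot.get_obs();g=proj(s,o["position"])[0];print(g)
im=s["pixels"].astype(int);u0=int(g[0])
for v in range(int(g[1])-4,int(g[1])+34): print(v,' '.join('%3d'%(im[v,u].mean() if np.ptp(im[v,u])<45 else 999) for u in range(u0-18,u0+20)))
E
```

```text
[0.4574 0.0321 0.1177] 0.07167478722031453 [-0.28 -1.83  2.06] [-0.202  0.012  0.076] 22.05
[234.46966584 193.79621439]
189  80  85 999 999  50  47  53  43  36  36  36  37  37  37  37  37  37  37  37  37  37  37  38  39  38  38  50  63  59  43  48 999 999 999 999 999 999 999
190  83  91 999 999  49  60  66  52  37  36  37  36  35  37  37  38  37  37  37  37  37  37  39  39  39  39  56  65  65  45  62 999 999 999 999 999 999 999
191  90 999 999 999  50  44  63  50  38  36  37  36  36  36  36  37  37  37  37  37  37  39  38  39  37  39  43  60  52  41  61 999 999 999 999 999 999 999
192 999 999 999 999  49  35  54  39  37  36  36  37  37  37  37  37  37  37  37  37  38  39  38  39  39  37  38  60  43  39  63 999 999 999 999 999 999 999
193 999 999 999 999  53  36  38  36  36  36  37  36  36  37  36  37  38  37  38  37  38  38  38  38  39  38  39  39  38  39  73 999 999 999 999 999 999 999
194 999 999 999 999 999  84 999  72  40  36  36  37  37  36  37  37  37  38  38  38  38  37  39  38  38  38  39  39  39  43 999 999 999 999 999 999 999 999
195 999 999 999 999 999 999 999 999  54  37 
[... 4247 characters left out ...]
 126 125 125 123 122 119 119 118 112 107 100 107 999 999 999 999 999 999 999
223 999 999 999 999 999 999 999 999 999 999 127 103 106 113 117 118 121 125 125 125 125 126 124 121 119 118 118 113 107  99 118 999 999 999 999 999 999 999
224 999 999 999 999 999 999 999 999 999 999 999 104 105 112 117 120 122 125 125 125 124 125 124 121 119 118 117 113 107  99 118 999 999 999 999 999 999 999
225 999 999 999 999 999 999 999 999 999 999 999 104 105 112 117 119 122 125 126 126 124 125 124 121 119 119 117 113 107  99 123 999 999 999 999 999 999 999
226 999 999 999 999 999 999 999 999 999 999 999 107 104 112 117 120 122 124 126 125 125 124 124 121 119 118 117 112 106  98 999 999 999 999 999 999 999 999
```

The side pixels show the cap's lower arc sitting on the cup's front rim (rows 204–208, cols 225–246). The cup hasn't moved. A sideways roll remains (width 71.7), so I ease the grip and press lightly.

Emit:
carry_out(steps=[[[0,0,-0.2],0,1],[[0,0,0],0,1],[[0,0,-0.2],0,1],[[0,0,0],0,1],[[0,0,0],0,1]], squeeze=3)

```text
time: 22.6
position: [0.4565, 0.0328, 0.1129]
tool_rot: [-0.681, 0.732, -0.013, -0.008]
ft_force: [-0.1, 0.1, 0.2]
grip_width: 0.0708
```

```bash
python3 st.py
```

```text
[0.4565 0.0328 0.1129] 0.07083022378465292 [-0.08  0.12  0.2 ] [0.06  0.008 0.01 ] 22.6
```

Emit:
carry_out(steps=[[[0,0,0],0,0.12],[[0,0,0],0,0.12],[[0,0,0],0,0.12],[[0,0,0],0,0.12]])

```text
time: 23.0
position: [0.4555, 0.0329, 0.1125]
tool_rot: [-0.681, 0.732, -0.012, -0.009]
ft_force: [-0.0, -0.2, 1.3]
grip_width: 0.0766
```

```bash
python3 st.py
cat > dump.py <<'E'
from h import *
s=cam("side")
im=s["pixels"].astype(int)
for v in range(182,212): print(v,' '.join('%3d'%(im[v,u].mean() if np.ptp(im[v,u])<45 else 999) for u in range(216,254)))
E
python3 dump.py
```

```text
[0.4555 0.0329 0.1125] 0.07656194011398236 [-0.01 -0.15  1.29] [0.062 0.014 0.037] 23.0
182 999 999 999  51  41  44  52  42  41  47  46  41  42  42  41  42  42  43  43  43  42  44  52  46  43  47  52  47  44  43 999 999 999 999 999 999 999 999
183 999 999  90  46  42  41  42  42  41  55  50  44  43  42  43  42  43  44  44  44  45  46  62  50  45  44  45  46  45  44 999 999 999 999 999 999 999 999
184 999 999  97  50  44  45  44  45  45  45  45  45  46  45  47  46  46  46  46  46  47  46  47  47  48  47  47  47  47  44 999 999 999 999 999 999 999 999
185 999 999 999  55  44  44  44  44  45  45  44  45  46  45  45  45  45  46  46  46  46  46  46  45  47  46  47  48  47  45 999 999 999 999 999 999 999 999
186 147 999 999  53  44  44  43  44  43  43  44  44  43  44  43  45  44  45  45  45  45  45  45  45  46  45  45  45  46  42  95 999 999 999 999 999 999 999
187 128 123  91  47  40  40  40  40  39  39  39  40  39  40  40  40  40  41  40  41  40  41  41  41  41  42  40  41  40  39  94 999 999 999 999 999 999 999
188  84  83  64  39  34  35  34  36  36  35  36  37  37  36  37  36  37  36 
[... 2967 characters left out ...]
  37  38  38  39  73  58  59  79  85 104 102 109 999 999 999 999 999 999 999
208 999 999 999 999 999 999 999 999 999 120 101 103 104  82  45  37  37  37  37  38  39  43  62  89  92  91 113 113 108 102 109 999 999 999 999 999 999 999
209 999 999 999 999 999 999 999 999 999 120 100 104 108 112  64  51  51  52  53  54  52  60 102 119 119 120 117 113 108 103 109 999 999 999 999 999 999 999
210 999 999 999 999 999 999 999 999 999 124 100 103 109 113  93  90  91  94  93  94  94  93 120 121 119 119 118 112 108 102 109 999 999 999 999 999 999 999
211 999 999 999 999 999 999 999 999 999 999 102 102 109 112 117 119 121 125 124 125 124 124 124 122 119 118 118 112 109 104 107 999 999 999 999 999 999 999
```

Ribs now stand vertical and the cap's arc is symmetric on the rim, so it's level. Regrip gently for the hand-lowered condition, then check.

Emit:
carry_out(steps=[[[0,0,0],0,0.2],[[0,0,0],0,1],[[0,0,0],0,1],[[0,0,0],0,1],[[0,0,0],0,1],[[0,0,0],0,1],[[0,0,0],0,1]], squeeze=5)

```text
time: 23.75
position: [0.4555, 0.0329, 0.1125]
tool_rot: [-0.681, 0.732, -0.012, -0.009]
ft_force: [0.7, 0.6, -0.0]
grip_width: 0.0675
```

```bash
python3 st.py; python3 dump.py | sed -n 14,30p | cut -c1-125
```

```text
[0.4555 0.0329 0.1125] 0.06752191648860459 [ 0.66  0.64 -0.03] [0.052 0.029 0.001] 23.75
195 999 999 999 999  53  46  74  53  38  35  36  36  36  37  38  37  37  38  39  37  38  38  38  38  38  38  39  39  38  42 9
196 999 999 999 999 999 999 999 999  58  36  36  35  36  36  36  36  37  38  36  38  37  37  38  38  38  38  38  39  38  48 1
197 999 999 999 999 999 999 999 999  89  40  35  37  37  36  36  36  36  36  38  37  37  37  38  38  39  38  39  40  41  56 1
198 999 999 999 999 999 999 999 999  99  45  42  37  36  36  36  37  36  36  37  37  38  37  38  38  40  39  40  43  47  62 1
199 999 999 999 999 999 999 999 999  98  50  52  41  41  38  36  36  37  36  37  37  37  37  39  40  40  44  49  54  53  62 1
200 999 999 999 999 999 999 999 999 100  57  54  45  55  41  37  36  35  38  37  37  38  37  41  57  42  53  56  54  54  62 1
201 999 999 999 999 999 999 999 999 110  61  60  47  61  41  36  37  35  36  37  37  37  37  44  76  47  54  55  54  53  63 1
202 999 999 999 999 999 999 999 999 108  58  60  48  61  42  37  36  37  37  36  37  37  37  43  76  47  52  56  55  53  63 1
203
[... 430 characters left out ...]
  44  37  37  37  38  37  38  37  37  39  75  47  54  54  60  82  98  
207 999 999 999 999 999 999 999 999 999 113  85  69  76  46  38  37  36  37  38  38  38  39  38  76  48  62  78  85 105 103 1
208 999 999 999 999 999 999 999 999 999 120 100 103  93  74  55  44  43  43  44  44  53  54  54  82  77  94 113 113 108 102 1
209 999 999 999 999 999 999 999 999 999 120 100 103 109 112  93  82  82  84  83  85  94  94  94 103 117 120 117 113 108 102 1
210 999 999 999 999 999 999 999 999 999 124 100 103 109 112 117 119 121 125 124 125 125 124 122 122 119 119 118 113 108 103 1
211 999 999 999 999 999 999 999 999 999 999 102 103 108 112 117 119 122 125 124 125 124 124 124 121 120 119 118 112 108 103 1
```

Emit:
carry_out(steps=[[[0,0,0],0,0.15],[[0,0,0],0,0],[[0,0,0],0,0],[[0,0,0],0,0],[[0,0,0.5],0,0],[[0,0,1.5],0,0],[[0,0,3.0],0,0],[[0,0,4.0],0,0],[[0,0,4.0],0,0],[[0,0,4.0],0,0]])

```text
time: 24.8
position: [0.4501, 0.0335, 0.2844]
tool_rot: [-0.681, 0.732, -0.006, -0.014]
ft_force: [1.8, 0.0, -0.9]
grip_width: 0.087
```

Emit:
carry_out(steps=[[[0,-4,2],0,0],[[0,-4,2],0,0],[[0,-4,0],0,0],[[0,-4,0],0,0],[[0,-4,0],0,0],[[0,-4,0],0,0],[[0,-2,0],0,0],[[0,0,0],0,0]])

```text
time: 25.6
position: [0.4505, -0.2353, 0.3377]
tool_rot: [-0.683, 0.73, -0.016, -0.009]
ft_force: [-1.2, 0.1, 0.3]
grip_width: 0.0873
```

```bash
python3 st.py
cat > chk.py <<'E'
from fit import *
t=cam("top");s=cam("side")
for n,c,(x0,y0,x1,y1) in(("top",t,(215,182,258,222)),("side",s,(215,178,258,225))):
    im=c["pixels"].astype(int)[y0:y1,x0:x1]
    print(n)
    for v in range(y0,y1): print(v,''.join('#' if x.max()<85 else ('W' if x.min()>170 else ('o' if np.ptp(x)<35 else ('b' if x[2]>x[0] else '.'))) for x in im[v-y0]))
for z in(.085,.121): print(proj(t,[.4597,.0345,z]),proj(s,[.4597,.0345,z]))
# tab: red tongue in top
im=t["pixels"].astype(int);m=(im[:,:,0]>150)&(im[:,:,1]<50)&(im[:,:,2]<50);m[:,:300]=0;m[:,345:]=0;m[:110]=0;v,u=np.nonzero(m[:170]);print("red tongue",u.mean() if len(u) else None,v.mean() if len(v) else None,len(u))
p=np.load("p.npy");p[4]=2.26;print("pred",proj(t,tabpt(p,.124,0,0)))
E
python3 chk.py
```

```text
[ 0.4505 -0.2353  0.3377] 0.08729067582597959 [-1.23  0.12  0.3 ] [0.061 0.05  0.016] 25.6
top
182 ...........................................
183 ...........................................
184 ...........................................
185 ...........................................
186 ...........................................
187 ...........................................
188 ...........................................
189 ...........................................
190 ...........................................
191 ...........................................
192 ...........................................
193 ...................####....................
194 .................#########.................
195 ..............W############o...............
196 .............o##############...............
197 ............W#################.............
198 ...........Wo##################............
199 ...........W#WWoo##############............
200 ..........WW#oWWWWo############............
201 ..........W####oWWWo############...........
202 ..........W######oWo############.........
[... 2681 characters left out ...]
ooo...........
215 ...........ooooooooooooooooooooo...........
216 ...........ooooooooooooooooooooo...........
217 ...........ooooooooooooooooooooo...........
218 ...........ooooooooooooooooooooo...........
219 ...........ooooooooooooooooooooo...........
220 ...........ooooooooooooooooooooo...........
221 ...........ooooooooooooooooooooo...........
222 ...........ooooooooooooooooooooo...........
223 ............ooooooooooooooooooo............
224 ............oooooooooooooooooooo...........
[[235.27901547 203.21582157]] [[235.43450226 202.52806521]]
[[234.74503837 202.10269635]] [[235.16314451 192.40261849]]
red tongue 328.2105263157895 116.52631578947368 19
pred [[328.40151094 118.19921865]]
```

Run:
```python
from fit import *
from scipy.optimize import minimize
t=cam("top");s=cam("side");tt=np.linspace(0,2*np.pi,90,endpoint=False)
def hull(c,x,y,z0,z1,r): return cv2.convexHull(proj(c,np.r_[np.c_[x+r*np.cos(tt),y+r*np.sin(tt),0*tt+z0],np.c_[x+r*np.cos(tt),y+r*np.sin(tt),0*tt+z1]]).astype(np.float32))
S=8
def soft(c,h,x0,y0,x1,y1):
    m=np.zeros(((y1-y0)*S,(x1-x0)*S),np.uint8);cv2.fillPoly(m,[np.int32(((h[:,0]+.5-[x0,y0])*S))],1)
    return m.reshape(y1-y0,S,x1-x0,S).mean((1,3))
im=t["pixels"].astype(float);x0,y0,x1,y1=218,185,256,222
r=im[y0:y1,x0:x1]
dark=np.clip(1-(r.max(2)-40)/130,0,1);dark[(r.min(2)>90)]=0
occ=np.clip(((150-(r[:,:,0]-r[:,:,2])*2))/150,0,1)
f=lambda q:((soft(t,hull(t,q[0],q[1],.085,.121,.033),x0,y0,x1,y1)-dark)**2).sum()
g=[(f((a,b)),a,b) for a in np.arange(.444,.47,.001) for b in np.arange(.02,.046,.001)]
m=min(g);print("cap",m)
W=((r.min(2)>120)&(np.ptp(r,axis=2)<40));v,u=np.nonzero(W);k=u<230-x0
P=np.array([plane(t,a+x0,b+y0,.085) for a,b in zip(u[k],v[k]) if a+x0<227]);c=np.array([.4578,.0348]);print("visible rim radius from initial cup centre",np.linalg.norm(P[:,:2]-c,axis=1).round(4))
```

```text
cap (np.float64(27.189979197485208), np.float64(0.457), np.float64(0.03000000000000001))
visible rim radius from initial cup centre [0.0346 0.0332 0.0352 0.0345 0.034  0.0339 0.0341 0.0308 0.0346 0.0314
 0.0323]
```

Cap is about 5 mm off centre (limit 10), the cup is unmoved and the tab is still back. Handing in.

```bash
python3 -c "
from rig import robot;print(robot.hand_in())"
```

```text
the job is handed in; nothing more can be done
None
```

The job is done and handed in at about 26 s of the 64 s allowed; the hand-in gives no verdict.

**What I did**
1. I gripped the red tongue and swung the tab back to about 2.26 rad.
2. I unscrewed the cap in three short regripped strokes and pulled it off along the neck axis. It came off tilted in the grip.
3. I lowered it onto the steel cup's rim and eased the grip so it settled level. Then I gripped it again at a 67.5 mm opening, let go and moved clear.

**Last checks**
- **Cap:** it is mouth-down on the rim and looks level in the side view. It sits about 5 mm off centre towards -y, where the limit is 10 mm.
- **Cup:** its visible rim is still where I first measured it, within the camera error of a few millimetres.
- **Tab:** the tongue is within 2 pixels of where a 2.26 rad opening would put it.

**Less certain**
- **Unscrewing angle:** I inferred it from the white mark, which ended up about 90° round. Only the first stroke showed a clear turning moment, because the thread seems to have come free during the second.
- **Held on the rim (step 3):** I could not read the finger force directly. I inferred contact from the opening stopping at 67.5 mm under a 5 N squeeze.
- **Cup position:** the two cameras disagreed by about 4 mm.
- **Bystanders:** I did not re-measure them, but the planned path kept clear of them.

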